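Open the microcentrifuge

TASK

The run is over: open the small microcentrifuge so the tubes can be collected. Press down the release tab on its front until the lid springs up, then push the lid all the way back until it rests fully open. Only push with the fingers: do not shift or lift the machine, do not touch the rotor or its tubes, and leave everything else on the bench where it is.

Things in the scene. Friction and masses are not known exactly. Their poses are not given: they have to be found in the camera images.
- centrifuge: off-white microcentrifuge, 2.2 kg, loose on rubber feet. Origin at bench level; its +x runs from its front (tab side, facing the robot, up to 30 deg askew) to its rear (lid hinge), z up. Shell x -120..85, y -75..75 mm: in front a 45 mm deep ledge 50 mm high (display and flat keys, not needed), behind it the body, rim 85 mm high, 128 mm to the top of the shut lid's dome
- tab_pad (a point): where to press straight down: top of the ribbed dark-grey thumb plate of the release lever, on the machine's centre line, at rest at (-108, 0, 67) mm in its frame. The plate is 34 mm wide; its free front end is 12 mm ahead of this point; 22 mm behind it an upright rises 31 mm above this point and hooks over the lid's front lip
- tab (a joint): turn of the release lever, rad: 0 at rest, 0.24 at its stop. Its pivot runs along machine y, 30 mm behind tab_pad. It frees the lid at about 0.13 rad (4 mm of travel at tab_pad, about 4 N); the stop is at about 7 mm and 5 to 6 N; it springs back when let go
- lid (a joint): lid angle, rad: 0 shut and latched; once the tab is pressed, sprung pins lift it in under a second to about 0.5, where it stays; 1.85 fully open, at its stop. Damped hinge: 0.6 to 1.5 N at the lip moves it. Let go below about 1.3 it slowly sinks back to 0.5; near upright (1.3 to 1.6) it stands where it is left, so push it on to the stop, where it stays
- lid_hinge (a point): middle of the lid's hinge line, at the machine's rear, (73, 0, 93) mm in its frame; the line runs along machine y; the lid opens upwards and backwards about it
- lid_lip (a point): middle of the lid's front edge, moves with the lid, 152 mm from the hinge: 89 mm above the bench shut, about 162 sprung up, 241 fully open. The lid is a flat off-white flange 140 mm wide, 6 mm thick, its front strip 20 mm deep; behind that a clear dome 113 mm across rises 36 mm above it, hollow below
- tip_box: amber pipette-tip box with its lid shut, 84 x 120 x 77 mm; loose bystander near the machine, not to be disturbed; origin at the centre of its underside
- tube_rack: low purple rack of small tubes, 60 x 100 x 45 mm; loose bystander near the machine, not to be disturbed; origin at the centre of its underside
- petri_dish: clear flat dish, 92 mm across, 16 mm high; loose bystander near the machine, not to be disturbed; origin at the centre of its underside
- marker_pen: marker pen lying flat, 120 mm long, 14 mm thick; loose bystander near the machine, not to be disturbed; origin at the centre of its underside
- reagent_bottle: white plastic bottle, 62 mm across, 115 mm high; loose bystander near the machine, not to be disturbed; origin at the centre of its underside
- small_bottle: white plastic bottle, 44 mm across, 85 mm high; loose bystander near the machine, not to be disturbed; origin at the centre of its underside
- rotor: the black rotor with four capped tubes, 94 mm across, in the bowl under the lid, free to turn about the vertical; not to be touched. Origin 53 mm above the bench on its axis, at x = -5 mm in the machine's frame; the tube caps and hub reach about 84 mm above the bench

How it is judged:
On the way, in this order (a step that is already met when the one before it is completed fails the run):
1. the release tab is pressed (value of joint tab above 0.1 rad).
2. the lid has sprung up (value of joint lid above 0.35 rad), for 0.1 s.
3. the lid is pushed fully open (value of joint lid above 1.7 rad), for 0.2 s.
At the end, for the whole second after the job is handed in: the lid rests open at more than 1.7 rad (stop at 1.85), the tab has sprung back (below 0.06 rad), and the centrifuge stands flat within 25 mm of where it was (value of joint lid above 1.7 rad and velocity of joint lid between -0.1 and 0.1 rad/s and value of joint tab below 0.06 rad and distance of centrifuge from where it was at the start of the episode below 0.025 m and angle between centrifuge's own z axis and vertical below 0.05 rad); the robot touches nothing.
It fails at once if the centrifuge is shifted, lifted or tipped (distance of centrifuge from where it was at the start of the episode above 0.025 m or angle between centrifuge's own z axis and vertical above 0.1 rad).
It fails at once if the rotor or its tubes are touched (contact force between any of the fingers, the arm and rotor above 0.5 N).
It fails at once if something else on the bench is moved, tipped or lifted (distance of any of tip_box, tube_rack, petri_dish, marker_pen, reagent_bottle, small_bottle from where it was at the start of the episode above 0.02 m).
It also fails if it takes over 42 s, if anything falls off the work surface, if the arm or the gripper's body presses on something with over 40 N, if the wrist force passes 120 N, or if a joint passes its speed limit or range.

ROBOT

A 6-joint arm with a two-finger parallel gripper is mounted at the origin on the work surface. World frame = base frame: x ahead of the robot, y to its left, z up, the work surface at z = 0. Lengths are in m, angles in rad, forces in N, time in s.
With the tool pointing down it reaches from about 0.325 to 0.85 m from the base axis. Payload 15.5 kg.
Tool frame: the origin (TCP) lies at the very end of the fingers, on their centre line; the grasp point (between the pads) lies 19 mm behind it (robot.grasp_offset is the x of the grasp point in the tool frame, in m); x points along the fingers, y is the direction in which the jaws open and shut, and the axes are right-handed (so a half turn about x gives the same grasp; the last joint's range is limited). The gripper opens to 91 mm and grips with 3 to 60 N. Pads are 32 mm wide; open, the fingers measure 118 mm over their backs; the gripper's body (76 mm by 178 mm) begins 60 mm behind the grasp point.
Start: joints at [-1.308, 0.494, 1.345, -0, 1.302, -0.096], TCP at [0.219, -0.585, 0.187] pointing down, gripper open.
Joint ranges: [-2.91, 2.91], [-0.82, 2.16], [0.22, 2.67], [-1.22, 4.37], [0.12, 2.79], [-3.08, 3.08]. Speed limits (rad/s): [1.89, 1.89, 2.57, 3.01, 3.01, 3.01].

INTERFACE

Orientations are given as a 3x3 rotation matrix whose columns are the frame's x, y, z axes.
In Python, from rig import robot, hand, kinematics, get_state, cams, order gives the robot as it stands. Calls block until the motion is done:
- robot.move_pose(position, orientation): joint-space move of the TCP to a pose.
- robot.line_to(position, frame=None, vel=0.15, guard=None): straight line of the TCP; frame=None keeps the orientation; vel is the mean speed in m/s. With guard (N) it stops when the force on the tool has changed by that much, and returns True; else False.
- robot.move_joints(angles): joint-space move.
- hand.open_gripper() and hand.close(): open the fingers fully, or close them until they stop; the grip force is fixed at half the most.
- robot.pause(seconds).
- kinematics.inverse_kinematics(position, orientation): joint angles nearest the present ones, or None.
- get_state(): the state.
- cams.grab_frame(name): name is "scene" or "top" or "wrist"; returns (picture, depth): 400x640x3 uint8, red, green, blue; 400x640 float32, m along the optical axis (not along the pixel's ray), 0 where there is no reading.
- cams.camera_model(name): a dict with "fx", "fy", "cx", "cy" (pixels), "rvec" (rotation vector, rad) and "tvec" (3), from world to camera coordinates, as OpenCV has them; the wrist camera has in their place "T_tool_cam" (4x4, takes a point from camera to tool coordinates, whose origin is the TCP and whose axes are the tool frame's). Camera axes: x right, y down, z forward; pixel columns grow to the right and rows downward; lengths in m; the calibration is good to about 2 mm. The wrist camera is an equidistant fisheye: a pixel r from the principal point sees the ray r / f radians off the axis. A picture is of the moment at which its call begins: read the wrist's pose just before it. camera_model takes no time and is no camera call.
A pose or a line that the arm cannot do raises robot.IKError and nothing moves.
- order.hand_in(): hands the job in, once; it reports no verdict.
The state is a dict: "time_s": time; "q": joint angles; "joint_velocities": joint speeds; "tau": joint torques, N m; "tool_pos": TCP position; "orientation": TCP orientation; "ft_force": force on the tool from outside, world axes, zero at the start; "moment": the same for the moment, N m; "width": finger opening in m.
Only numpy, scipy, OpenCV 4.12 (cv2) and the standard library are available. Lean on these libraries where they do the work, as an engineer would, in place of code of your own. Each camera call takes 0.05 s, during which the arm holds its last target. There are 200 camera calls.

## Working session

There is one attempt and no reset: what is moved stays moved. The work goes in short steps, each a Python script; the robot and the scene stay as the last script left them, time stands still between calls to the robot, and variables do not carry over. Pictures are saved under pics/ and viewed, about 8 in all and at most 12, crops included, and the job is handed in when it is done.

```bash
ls; mkdir -p pics; python3 - <<'E'
from rig import robot, hand, kinematics, get_state, cams, order
import cv2,numpy as np
for n in ("scene","top"):
    p,d=cams.grab_frame(n); cv2.imwrite(f"pics/{n}0.png",p[:,:,::-1]); np.savez(f"{n}0.npz",p=p,d=d)
    print(n,cams.camera_model(n))
print(get_state()['time_s'])
E
```

```text
pics
scene {'fx': 381.0211666175649, 'fy': 381.0211666175649, 'cx': 316.56553867739973, 'cy': 203.24886743012797, 'rvec': array([ 1.65658079,  2.17717698, -0.65007886]), 'tvec': array([ 0.11169231, -0.42036078,  1.22972627])}
top {'fx': 477.7665931421419, 'fy': 477.7665931421419, 'cx': 320.9792606958061, 'cy': 204.3711785423334, 'rvec': array([ 2.20176967, -2.17411763,  0.10211427]), 'tvec': array([0.03444544, 0.57610083, 1.0165174 ])}
0.1
```

View pics/scene0.png

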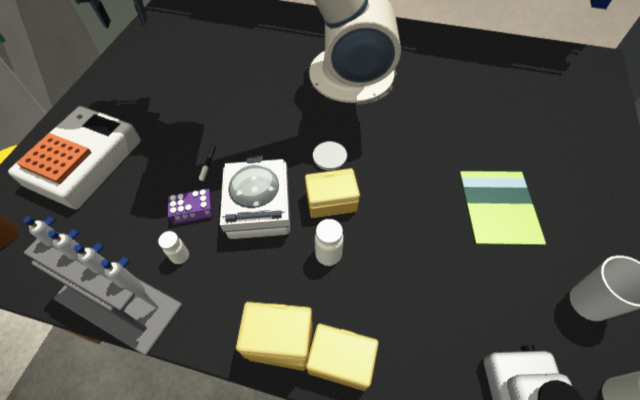

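View pics/top0.png

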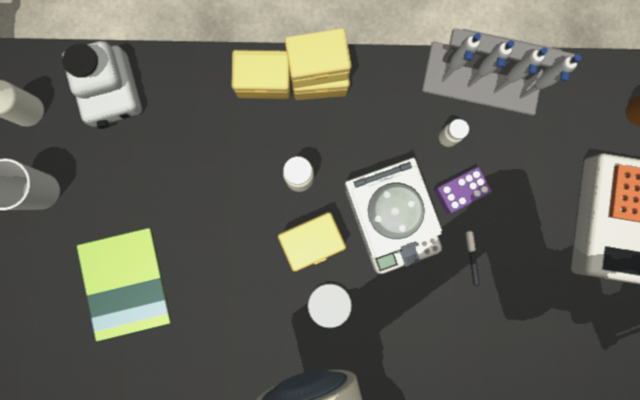

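The scene view shows the machine at about (255,198) with its lid shut. In the top view it is at (395,215), with the tab at about (408,252) toward the robot. The tip box (312,242), dish (330,305), rack (463,190) and pen (472,258) stand around it.

```bash
cat > h.py <<'E'
import numpy as np, cv2
from rig import robot, hand, kinematics, get_state, cams, order
def cloud(n,d):
    m=cams.camera_model(n); R=cv2.Rodrigues(m['rvec'])[0]
    v,u=np.mgrid[:400,:640]
    P=np.stack([(u-m['cx'])/m['fx']*d,(v-m['cy'])/m['fy']*d,d],-1)
    return (P-m['tvec'])@R      # world points per pixel
def proj(n,P):
    m=cams.camera_model(n); K=np.array([[m['fx'],0,m['cx']],[0,m['fy'],m['cy']],[0,0,1]])
    return cv2.projectPoints(np.float64(P).reshape(-1,3),m['rvec'],m['tvec'],K,None)[0].reshape(-1,2)
E
python3 - <<'E'
from h import *
z=np.load('top0.npz'); W=cloud('top',z['d']); p=z['p']
sub=np.zeros((400,640),bool); sub[150:285,335:450]=1
m=sub&(z['d']>0)&(W[...,2]>.03)
n,l,s,c=cv2.connectedComponentsWithStats(m.astype(np.uint8))
k=1+np.argmax(s[1:,4]); P=W[l==k]; print(len(P),P.min(0),P.max(0))
for lo in (.03,.08):
    Q=P[P[:,2]>lo][:,:2].astype(np.float32); r=cv2.minAreaRect(Q*1000); print(lo,r)
rack=(p[...,2]>p[...,1]+30)&(p[...,0]>p[...,1]+15)
for nm,(a,b,c_,d_) in dict(tip=(205,280,270,352),dish=(275,335,300,358),pen=(225,292,460,485),rack=(160,220,435,495),small=(110,150,435,475),reag=(150,195,278,318)).items():
    s_=np.zeros_like(sub); s_[a:b,c_:d_]=1; Q=W[s_&(W[...,2]>.008)&(z['d']>0)]
    print(nm,Q.min(0).round(3),Q.max(0).round(3))
# dark pixels high at the front
dk=(l==k)&(p.max(-1)<110); Q=W[dk&(W[...,2]>.055)]
v,u=np.nonzero(dk&(W[...,2]>.055)); print(len(Q))
cv2.imwrite('pics/crop1.png',cv2.resize(p[145:285,330:500,::-1],None,fx=4.5,fy=4.2,interpolation=cv2.INTER_CUBIC))
E
```

```text
7285 [ 0.42988806 -0.21183281  0.03038936] [ 0.66892463 -0.00615884  0.13361194]
0.03 ((547.6242065429688, -111.55845642089844), (205.31326293945312, 152.43402099609375), 20.352083206176758)
0.08 ((564.072998046875, -106.11184692382812), (170.77481079101562, 151.13531494140625), 20.399124145507812)
tip [ 0.434 -0.024  0.017] [0.575 0.13  0.083]
dish [ 0.312 -0.023  0.01 ] [0.404 0.067 0.023]
pen [ 0.405 -0.303  0.008] [ 0.522 -0.278  0.02 ]
rack [ 0.544 -0.322  0.008] [ 0.66  -0.191  0.086]
small [ 0.71  -0.26   0.009] [ 0.752 -0.218  0.091]
reag [0.605 0.062 0.009] [0.663 0.122 0.121]
238
```

```bash
cat >> h.py <<'E'
yaw=np.deg2rad(20.38); c,s=np.cos(yaw),np.sin(yaw)
M=np.array([[c,-s,0],[s,c,0],[0,0,1]]); O=np.array([.5476,-.1116,0])+M@[.0175,0,0]
w=lambda p:O+M@np.asarray(p,float)           # machine -> world (m)
def tool(pitch,sg):   # fingers pitched down from machine +x, jaws along machine y
    x=np.array([np.cos(pitch),0,-np.sin(pitch)]); y=np.array([0,sg,0.])
    return M@np.stack([x,y,np.cross(x,y)],1)
PP=np.deg2rad(20); U=np.array([np.sin(PP),0,np.cos(PP)]); H=np.array([.073,0,.093])
def push(th,r=.140):  # TCP (world) whose upper tip edge lies on the lid's underside at angle th
    C=H+r*np.array([-np.cos(th),0,np.sin(th)])+.007*np.array([-np.sin(th),0,-np.cos(th)])
    return w(C-.016*U)
E
python3 - <<'E'
from h import *
print(O,w([-.108,0,.067]))
pts=[[-.108,0,.067],[-.120,.017,.067],[-.120,-.017,.067],[.073,0,.093],[-.079,.07,.092],[-.079,-.07,.092]]
W=[w(q) for q in pts]; ims=[]
for n,(a,b,c0,c1) in dict(top=(150,285,335,450),scene=(145,245,210,300)).items():
    p=np.load(n+'0.npz')['p'][a:b,c0:c1,::-1]; k=5 if n=='top' else 6
    im=cv2.resize(p,None,fx=k,fy=k,interpolation=cv2.INTER_CUBIC)[:560]
    for q in proj(n,W): cv2.circle(im,tuple(int(v) for v in (q-[c0,a]+.5)*k),3,(0,0,255),1)
    cv2.imwrite(f'pics/chk_{n}.png',im)
for sg in (1,-1):
    for nm,p,R in [('pre',w([-.110,0,.14]),tool(np.deg2rad(80),sg)),('press',w([-.110,0,.06]),tool(np.deg2rad(80),sg)),('app',push(.4)-M@[.08,0,0],tool(PP,sg))]+[(f'th{t}',push(t),tool(PP,sg)) for t in (.4,.9,1.4,1.87)]:
        q=kinematics.inverse_kinematics(p,R); print(sg,nm,np.round(p,3),None if q is None else np.round(q,2))
E
```

```text
[ 0.56400456 -0.10550572  0.        ] [ 0.46276497 -0.14311616  0.067     ]
1 pre [ 0.461 -0.144  0.14 ] [-0.53  0.3   1.87  0.18  0.87 -2.57]
1 press [ 0.461 -0.144  0.06 ] [-0.53  0.44  1.96  0.23  0.65 -2.63]
1 app [ 0.429 -0.156  0.126] [-1.45  0.94  2.4   1.41  1.18  1.36]
1 th0.4 [ 0.504 -0.128  0.126] [-1.18  0.92  2.38  1.67  1.23  1.4 ]
1 th0.9 [ 0.541 -0.114  0.183] [-1.05  0.72  2.33  1.7   1.21  1.67]
1 th1.4 [ 0.599 -0.093  0.215] [-0.86  0.61  2.25  1.81  1.14  1.87]
1 th1.87 [ 0.66  -0.07   0.214] [-0.7   0.61  2.15  1.93  1.06  1.94]
-1 pre [ 0.461 -0.144  0.14 ] [-0.53  0.3   1.87  0.18  0.87  0.57]
-1 press [ 0.461 -0.144  0.06 ] [-0.53  0.44  1.96  0.23  0.65  0.51]
-1 app [ 0.429 -0.156  0.126] [-1.45  0.94  2.4   1.41  1.18 -1.78]
-1 th0.4 [ 0.504 -0.128  0.126] [-1.18  0.92  2.38  1.67  1.23 -1.74]
-1 th0.9 [ 0.541 -0.114  0.183] [-1.05  0.72  2.33  1.7   1.21 -1.47]
-1 th1.4 [ 0.599 -0.093  0.215] [-0.86  0.61  2.25  1.81  1.14 -1.27]
-1 th1.87 [ 0.66  -0.07   0.214] [-0.7   0.61  2.15  1.93  1.06 -1.2 ]
```

View pics/chk_top.png

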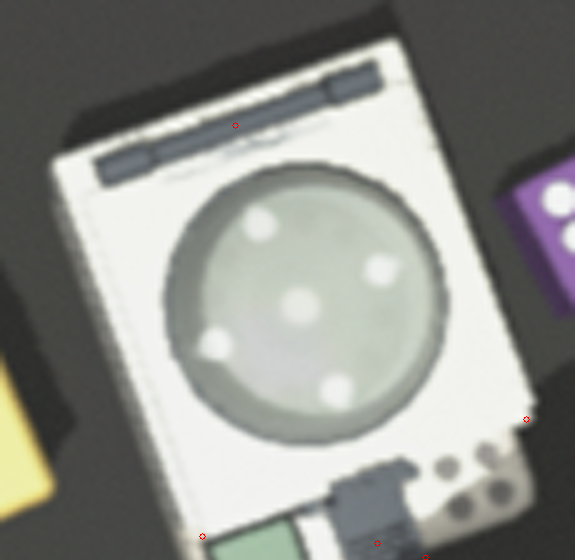

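The overlay agrees with the picture: the hinge point falls on the hinge bar at (236,126) and the tab point on the plate at (377,543). I'll now check which pushing pitch suits the arm best.

```bash
sed -i 's/^PP=.*/H=np.array([.073,0,.093])/; s/^def push.*/def push(th,PP,r=.140):/; s/return w(C-.016\*U)/return w(C-.016*np.array([np.sin(PP),0,np.cos(PP)]))/' h.py
python3 - <<'E'
from h import *
for pd in (35,45,55,65):
    PP=np.deg2rad(pd)
    for nm,p in [('app',push(.4,PP)-M@[.08,0,0])]+[(t,push(t,PP)) for t in (.35,.9,1.4,1.87)]:
        q=kinematics.inverse_kinematics(p,tool(PP,-1)); print(pd,nm,np.round(p,3),None if q is None else np.round(q,2))
R=tool(np.deg2rad(80),-1)
hand.close()
st=get_state(); robot.line_to(st['tool_pos']+[0,0,.06])
robot.move_pose(w([-.110,0,.13]),R)
robot.pause(.3); st=get_state(); print(st['time_s'],st['tool_pos'],w([-.11,0,.13]),st['ft_force'],st['width'])
p,d=cams.grab_frame('scene'); cv2.imwrite('pics/pre.png',p[:300,100:500,::-1])
p,d=cams.grab_frame('wrist'); cv2.imwrite('pics/wpre.png',p[:,:,::-1])
E
```

```text
35 app [ 0.425 -0.157  0.128] [-1.31  0.61  2.36  1.37  0.98 -1.37]
35 0.35 [ 0.498 -0.13   0.121] [-1.05  0.63  2.32  1.6   0.94 -1.33]
35 0.9 [ 0.537 -0.115  0.185] [-0.92  0.43  2.22  1.5   0.9  -0.96]
35 1.4 [ 0.595 -0.094  0.217] [-0.75  0.38  2.11  1.49  0.83 -0.74]
35 1.87 [ 0.656 -0.071  0.216] [-0.61  0.42  2.02  1.55  0.74 -0.65]
45 app [ 0.423 -0.158  0.13 ] [-1.17  0.43  2.29  1.22  0.85 -1.01]
45 0.35 [ 0.496 -0.131  0.123] [-0.92  0.47  2.23  1.4   0.76 -0.93]
45 0.9 [ 0.535 -0.116  0.187] [-0.81  0.32  2.11  1.2   0.77 -0.53]
45 1.4 [ 0.593 -0.095  0.218] [-0.66  0.29  1.99  1.12  0.73 -0.27]
45 1.87 [ 0.654 -0.072  0.218] [-0.53  0.35  1.89  1.11  0.66 -0.15]
55 app [ 0.422 -0.158  0.132] [-1.01  0.32  2.2   0.97  0.75 -0.57]
55 0.35 [ 0.495 -0.131  0.125] [-0.79  0.37  2.13  1.04  0.65 -0.43]
55 0.9 [ 0.533 -0.117  0.189] [-0.69  0.26  1.99  0.83  0.74 -0.06]
55 1.4 [ 0.591 -0.095  0.221] [-0.56  0.26  1.86  0.72  0.76  0.19]
55 1.87 [ 0.653 -0.073  0.22 ] [-0.45  0.33  1.76  0.67  0.72  0.33]
65 app [ 0.42  -0.159  0.134] [-0.85  0.26  2.1   0.64  0.72 -0.1 ]
65 0.35 [ 0.493 -0.132  0.128] [-0.65  0.32  2.01  0.62  0.66  0.09]
65 0.9 [ 0.532 -0.117  0.192] [-0.57  0.25  1.86  0.48  0.82  0.35]
65 1.4 [ 0.59  -0.096  0.223] [-0.46  0.27  1.72  0.41  0.88  0.53]
65 1.87 [ 0.651 -0.073  0.222] [-0.37  0.34  1.61  0.37  0.89  0.66]
4.1667 [ 0.46094368 -0.14419837  0.13002343] [ 0.46089017 -0.14381265  0.13      ] [-0.03971857 -0.37658694  0.04354455] 0.0005007486629220318
```

View pics/wpre.png

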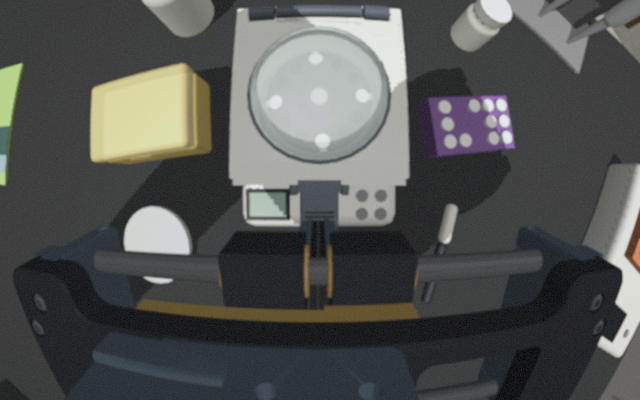

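The wrist view shows the closed fingers at (318,240) in line with the tab plate at (320,205), square to the machine. Next I press.

```bash
python3 - <<'E'
from h import *
R=tool(np.deg2rad(80),-1)
f=lambda: (lambda s:(round(s['time_s'],2),np.round(s['tool_pos'],4),np.round(s['ft_force'],2)))(get_state())
robot.line_to(w([-.110,0,.080]),R,vel=.08); robot.pause(.2); print('near',f())
hit=robot.line_to(w([-.110,0,.058]),R,vel=.015,guard=2.0); print(hit,f()); z=get_state()['tool_pos'][2]
f0=get_state()['ft_force'][2]
for i in range(12):
    z-=.001; robot.line_to([*w([-.110,0,0])[:2],z],R,vel=.015)
    F=get_state()['ft_force'][2]; print(round(z,4),round(F,2))
    if F>8.5 or z<.051: break
robot.pause(.3)
p,d=cams.grab_frame('scene'); cv2.imwrite('pics/pressed.png',cv2.resize(p[120:260,180:340,::-1],None,fx=4,fy=4)); print(f())
E
```

```text
near (5.24, array([ 0.4612, -0.144 ,  0.0804]), array([-0.58, -0.34,  0.13]))
False (6.86, array([ 0.461 , -0.1439,  0.0581]), array([-0.37,  0.04,  0.72]))
0.0571 -0.08
0.0561 -0.25
0.0551 0.39
0.0541 -0.56
0.0531 -0.43
0.0521 0.44
0.0511 0.46
0.0501 -0.36
(9.21, array([ 0.4609, -0.1438,  0.0501]), array([ 0.04,  0.25, -0.57]))
```

View pics/pressed.png

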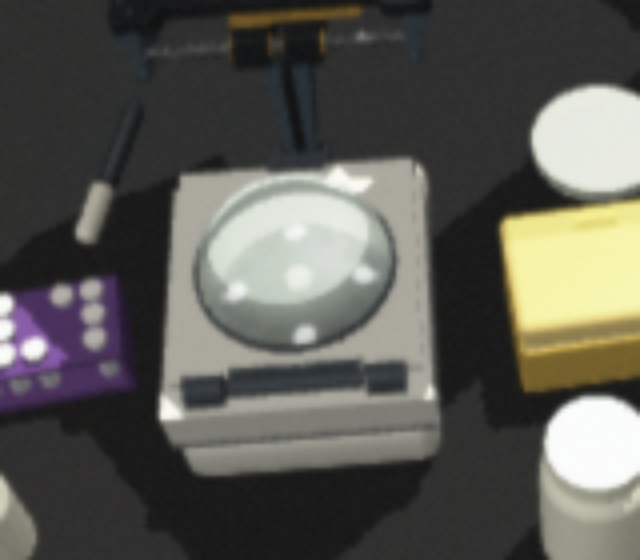

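The scene crop shows fingers at (300,150) right at the machine's front edge, yet there was no contact force. I'll check lid height and a closer view before moving.

```bash
python3 - <<'E'
from h import *
m=cams.camera_model('top');print(-cv2.Rodrigues(m['rvec'])[0].T@m['tvec'])
m=cams.camera_model('scene');print(-cv2.Rodrigues(m['rvec'])[0].T@m['tvec'])
z0=np.load('scene0.npz')
p,d=cams.grab_frame('scene'); W0=cloud('scene',z0['d']); W1=cloud('scene',d)
for nm,W in(('before',W0),('now',W1)):
    X=(W-O)@M; s=(abs(X[...,1])<.06)&(X[...,0]>-.13)&(X[...,0]<.09)&(X[...,2]>.03)
    for a in np.arange(-.13,.09,.02):
        q=X[s&(X[...,0]>a)&(X[...,0]<a+.02)]
        if len(q): print(nm,round(a,2),len(q),np.percentile(q[:,2],[5,50,95]).round(3))
a=cv2.resize(p[140:200,215:295,::-1],None,fx=8,fy=8,interpolation=cv2.INTER_CUBIC)
p,d=cams.grab_frame('wrist'); b=p[130:290,220:420,::-1]; b=cv2.resize(b,None,fx=3.5,fy=3.5,interpolation=cv2.INTER_CUBIC); cv2.imwrite('pics/w2.png',b)
E
```

```text
[0.49362457 0.05612639 1.05809777]
[1.00611487 0.17905605 0.81060278]
before -0.13 31 [0.065 0.067 0.068]
before -0.11 5 [0.063 0.066 0.068]
before -0.09 182 [0.091 0.093 0.099]
before -0.07 151 [0.09  0.092 0.094]
before -0.05 174 [0.091 0.122 0.128]
before -0.03 307 [0.094 0.127 0.129]
before -0.01 386 [0.095 0.126 0.129]
before 0.01 493 [0.092 0.123 0.129]
before 0.03 655 [0.091 0.106 0.124]
before 0.05 367 [0.09  0.092 0.098]
before 0.07 1139 [0.035 0.079 0.099]
now -0.13 2929 [0.194 0.313 0.45 ]
now -0.11 2771 [0.126 0.415 0.465]
now -0.09 248 [0.09  0.094 0.431]
now -0.07 149 [0.09  0.092 0.094]
now -0.05 175 [0.091 0.123 0.128]
now -0.03 301 [0.093 0.127 0.129]
now -0.01 382 [0.096 0.127 0.129]
now 0.01 498 [0.092 0.123 0.129]
now 0.03 658 [0.091 0.106 0.124]
now 0.05 357 [0.09  0.092 0.098]
now 0.07 1147 [0.035 0.08  0.099]
```

View pics/w2.png

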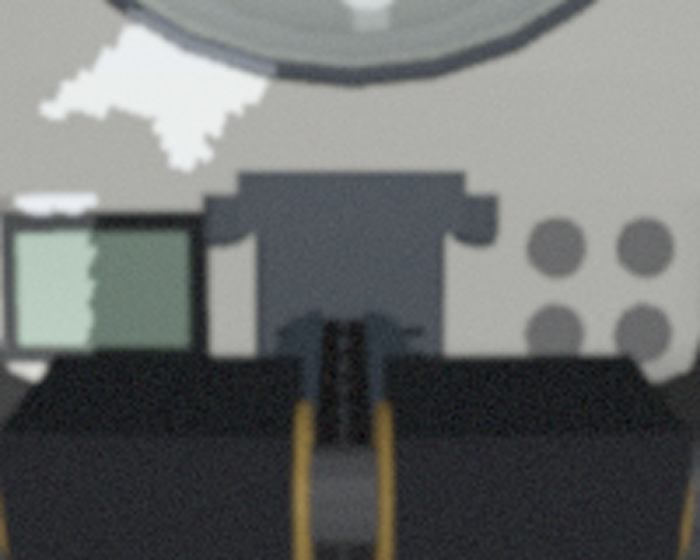

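The lid is still shut (depth unchanged) and the fingertips look to be at the plate's front ribs. I'll project the model points and the TCP into this wrist view and measure the plate there.

```bash
cat >> h.py <<'E'
def wproj(P,st):
    m=cams.camera_model('wrist'); T=np.eye(4); T[:3,:3]=st['orientation']; T[:3,3]=st['tool_pos']
    C=np.linalg.inv(T@m['T_tool_cam']); Q=np.atleast_2d(P)@C[:3,:3].T+C[:3,3]
    r=np.hypot(Q[:,0],Q[:,1]); k=np.arctan2(r,Q[:,2])/r
    return np.c_[m['cx']+m['fx']*k*Q[:,0],m['cy']+m['fy']*k*Q[:,1]]
E
python3 - <<'E'
from h import *
st=get_state(); C=lambda P: np.round((wproj(P,st)-[220,130])*3.5,0)
print('pose',(st['tool_pos']-O)@M, st['orientation'].T@M)
print('T',cams.camera_model('wrist')['T_tool_cam'].round(3))
print('tcp',C(st['tool_pos']))
for n,q in dict(pad=[-.108,0,.067],pl=[-.12,.017,.067],pr=[-.12,-.017,.067],upl=[-.086,.017,.098],upr=[-.086,-.017,.098],sl=[-.075,.07,.092],shl=[-.12,.075,.05]).items(): print(n,C(w(q)))
p,d=cams.grab_frame('wrist'); 
for u,v in [(318,240),(318,228),(300,225),(318,195),(318,170),(300,210),(340,210),(345,228)]: print((u-220)*3.5,(v-130)*3.5,d[v,u])
z=np.load('scene0.npz'); X=(cloud('scene',z['d'])-O)@M
q=X[(abs(X[...,1])<.03)&(X[...,0]<-.1)&(X[...,0]>-.14)&(X[...,2]>.055)]; print(q.min(0),q.max(0))
E
```

```text
pose [-1.10004914e-01 -1.34064374e-05  5.00992455e-02] [[ 1.73675976e-01 -2.15164855e-05 -9.84802851e-01]
 [-6.30543611e-05 -9.99999998e-01  1.07285004e-05]
 [-9.84802849e-01  6.02328318e-05 -1.73675977e-01]]
T [[-0.001 -0.243  0.97  -0.198]
 [ 1.    -0.001  0.001 -0.001]
 [ 0.001  0.97   0.243 -0.069]
 [ 0.     0.     0.     1.   ]]
tcp [[345. 357.]]
pad [[345. 361.]]
pl [[251. 426.]]
pr [[440. 426.]]
upl [[231. 247.]]
upr [[461. 247.]]
sl [[-89. 178.]]
shl [[-25. 402.]]
343.0 385.0 0.14741836
343.0 343.0 0.19178446
280.0 332.5 0.16681245
343.0 227.5 0.15753008
343.0 140.0 0.16439176
280.0 280.0 0.19010475
420.0 280.0 0.19169986
437.5 343.0 0.19205053
[-0.11966363 -0.01798777  0.06293048] [-0.10438257  0.01523979  0.06866148]
```

```bash
python3 - <<'E'
from h import *
st=get_state(); m=cams.camera_model('wrist'); p,d=cams.grab_frame('wrist')
T=np.eye(4); T[:3,:3]=st['orientation']; T[:3,3]=st['tool_pos']; T=T@m['T_tool_cam']
def wp(u,v):
    a=np.array([u-m['cx'],v-m['cy']]); th=np.hypot(*a)/m['fx']; k=np.tan(th)/np.hypot(*a)
    return (T@[*(a*k*d[v,u]),d[v,u],1])[:3]
for u in (304,308,312,315,318,321,325,330):
    for v in (216,220,224,228,232,236): print(u,v,p[v,u],np.round(((wp(u,v)-O)@M)*1000,0), np.round(st['orientation'].T@(wp(u,v)-st['tool_pos'])*1000))
cv2.imwrite('pics/w3.png',cv2.resize(p[195:250,280:360,::-1],None,fx=9,fy=9,interpolation=cv2.INTER_NEAREST))
E
```

```text
304 216 [78 86 92] [-97.   9.  68.] [-16.  -9. -16.]
304 220 [64 71 77] [-100.    9.   68.] [-16.  -9. -13.]
304 224 [50 57 63] [-99.   8.  91.] [-38.  -8. -18.]
304 228 [47 54 61] [-100.    8.   96.] [-44.  -8. -17.]
304 232 [43 44 48] [-91.   5. 168.] [-113.   -5.  -39.]
304 236 [37 36 38] [-92.   5. 171.] [-116.   -5.  -39.]
308 216 [79 83 89] [-97.   7.  67.] [-14.  -7. -15.]
308 220 [48 57 63] [-98.   6.  85.] [-33.  -6. -18.]
308 224 [49 58 65] [-99.   6.  91.] [-38.  -6. -18.]
308 228 [50 57 62] [-100.    6.   97.] [-45.  -6. -18.]
308 232 [47 57 61] [-101.    5.  104.] [-52.  -5. -18.]
308 236 [47 58 63] [-102.    5.  110.] [-58.  -5. -18.]
312 216 [76 83 89] [-97.   4.  67.] [-15.  -4. -15.]
312 220 [61 69 73] [-100.    4.   67.] [-15.  -4. -13.]
312 224 [37 42 44] [-100.    4.   87.] [-35.  -4. -17.]
312 228 [35 38 39] [-101.    4.   93.] [-41.  -4. -16.]
312 232 [27 30 31] [-102.    4.  101.] [-49.  -4. -17.]
312 236 [29 31 33] [-103.    3.  106.] [-54.  -3. -17.]
315 216 [78 83 90] [-97.   2.  67.] [-14.  -2. -15.]
315 220 [63 64 73] [-100.    2.   67.] [-15.  -2. -13.]
3
[... 842 characters left out ...]
21 25 26] [-103.   -1.  106.] [-54.   1. -16.]
325 216 [77 83 89] [-97.  -4.  67.] [-15.   4. -15.]
325 220 [57 64 69] [-98.  -4.  84.] [-31.   4. -18.]
325 224 [38 45 56] [-99.  -3.  90.] [-38.   3. -18.]
325 228 [43 50 56] [-101.   -3.   96.] [-43.   3. -17.]
325 232 [41 45 54] [-101.   -3.  105.] [-53.   3. -18.]
325 236 [37 45 48] [-102.   -3.  110.] [-57.   3. -18.]
330 216 [84 89 96] [-97.  -7.  67.] [-14.   7. -15.]
330 220 [60 66 75] [-98.  -6.  84.] [-31.   6. -18.]
330 224 [50 60 67] [-99.  -6.  92.] [-39.   6. -18.]
330 228 [45 54 61] [-100.   -6.   97.] [-45.   6. -18.]
330 232 [36 44 46] [-91.  -3. 168.] [-113.    3.  -39.]
330 236 [23 30 32] [-92.  -3. 171.] [-116.    3.  -39.]
```

View pics/w3.png

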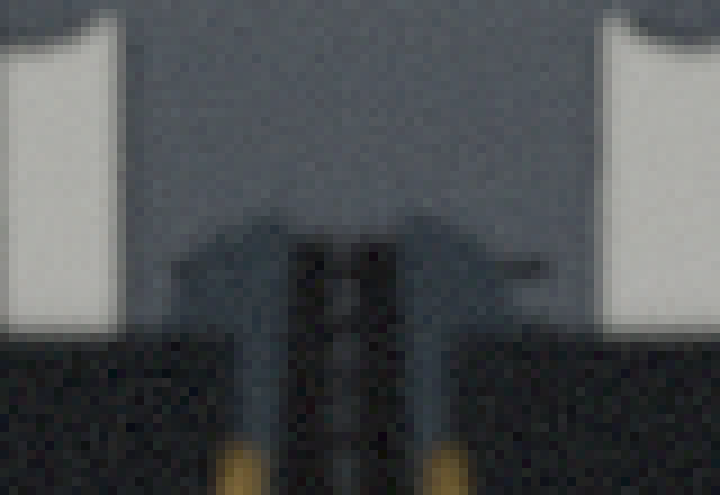

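The depth along the fingers shows they physically end about 31 mm short of the reported TCP: the tip's rear edge is at z≈84 mm and the plate sits undisturbed at 67 mm. The body is set back by the same amount. So I'm still about 11 mm above the plate. I'll shift 4 mm back towards the pad, go down guarded, and let contact settle the offset.

```bash
python3 - <<'E'
from h import *
R=tool(np.deg2rad(80),-1)
f=lambda: (lambda s:(round(s['time_s'],2),np.round((s['tool_pos']-O)@M,4),np.round(s['ft_force'],2)))(get_state())
robot.line_to(w([-.106,0,.050]),R,vel=.05)
hit=robot.line_to(w([-.106,0,.030]),R,vel=.012,guard=2.0); print(hit,f())
z=get_state()['tool_pos'][2]
if hit:
  for i in range(9):
    z-=.001; robot.line_to(w([-.106,0,z]),R,vel=.015)
    F=np.mean([get_state()['ft_force'][2] for _ in range(1)]); print(round(z,4),round(F,2))
    if F>9: break
robot.pause(.8)
p,d=cams.grab_frame('wrist'); cv2.imwrite('pics/w4.png',p[:300,60:560,::-1]); print(f())
X=(cloud('scene',cams.grab_frame('scene')[1])-O)@M
for a in np.arange(-.07,.07,.02):
    q=X[(abs(X[...,1])<.06)&(X[...,0]>a)&(X[...,0]<a+.02)&(X[...,2]>.03)]
    print(round(a,2),np.percentile(q[:,2],[5,50,95]).round(3))
E
```

```text
True (10.58, array([-1.061e-01,  1.000e-04,  3.980e-02]), array([ 0.12, -0.08,  1.22]))
0.0388 1.73
0.0378 1.5
0.0368 3.36
0.0358 2.18
0.0348 2.85
0.0338 7.51
0.0328 8.46
0.0318 24.01
(13.43, array([-0.1057, -0.0002,  0.0325]), array([-5.  ,  2.97, 23.82]))
-0.07 [0.157 0.161 0.165]
-0.05 [0.149 0.156 0.161]
-0.03 [0.14  0.168 0.177]
-0.01 [0.135 0.168 0.175]
0.01 [0.12  0.158 0.166]
0.03 [0.106 0.143 0.155]
0.05 [0.095 0.102 0.14 ]
0.07 [0.035 0.079 0.099]
```

The lid sprang up (lip about 162 mm), and the contact height confirms the 30 mm offset. Next I retract, re-orient, correct for the offset, and move under the lip.

```bash
cat >> h.py <<'E'
L=.0304; P45=np.deg2rad(45); R45=tool(P45,-1)
tgt=lambda th: push(th,P45)+L*R45[:,0]
f=lambda: (lambda s:(round(s['time_s'],2),np.round((s['tool_pos']-O)@M,4),np.round(s['ft_force'],2)))(get_state())
E
python3 - <<'E'
from h import *
R=tool(np.deg2rad(80),-1)
for t in (.38,.7,1.2,1.6,1.87): print(t,np.round(kinematics.inverse_kinematics(tgt(t),R45),2))
robot.line_to(w([-.125,0,.065]),R,vel=.1)
robot.line_to(w([-.185,0,.16]),R,vel=.15)
pre=tgt(.38)-M@[.09,0,0]
robot.move_pose(pre,R45); print(f())
print(robot.line_to(tgt(.38),R45,vel=.1,guard=3)); print(f())
p,d=cams.grab_frame('scene'); cv2.imwrite('pics/under.png',cv2.resize(p[80:260,160:360,::-1],None,fx=3,fy=3,interpolation=cv2.INTER_CUBIC))
E
```

```text
0.38 [-0.86  0.52  2.22  1.5   0.73 -0.99]
0.7 [-0.8   0.42  2.16  1.36  0.72 -0.74]
1.2 [-0.67  0.35  2.04  1.22  0.7  -0.42]
1.6 [-0.56  0.36  1.94  1.17  0.65 -0.25]
1.87 [-0.49  0.4   1.88  1.17  0.61 -0.19]
(16.35, array([-0.1392,  0.0002,  0.1055]), array([-0.25,  0.22,  0.34]))
False
(17.4, array([-0.0497,  0.    ,  0.1056]), array([ 0.58, -0.58,  0.69]))
```

View pics/under.png

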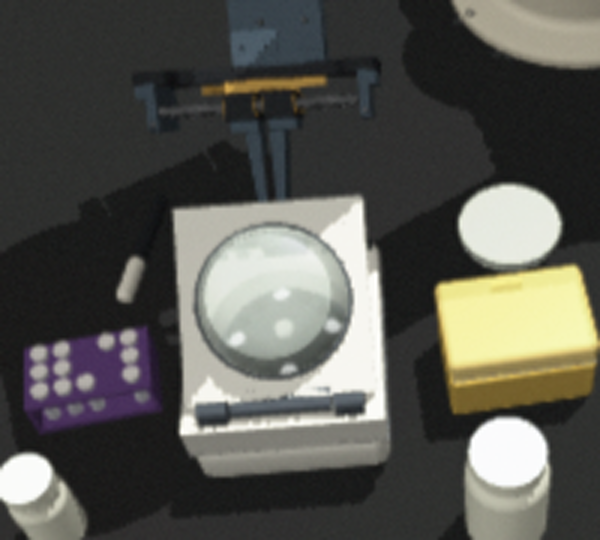

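The lid is up, with its front edge at (270,203), and the fingers pass under it at about (272,200), centred. The neighbours are undisturbed. Now the guarded arc.

```bash
python3 - <<'E'
from h import *
for t in np.r_[np.arange(.5,1.75,.15),1.75,1.8,1.84]:
    hit=robot.line_to(tgt(t),R45,vel=.06 if t<1.7 else .03,guard=5 if t<1.6 else 3.5)
    print(round(t,2),hit,*f())
    if hit: break
p,d=cams.grab_frame('scene'); cv2.imwrite('pics/open.png',cv2.resize(p[80:260,160:360,::-1],None,fx=3,fy=3,interpolation=cv2.INTER_CUBIC))
X=(cloud('scene',d)-O)@M
for z in np.arange(.1,.26,.02):
    q=X[(abs(X[...,1])<.068)&(abs(X[...,1])>.03)&(X[...,0]>0)&(X[...,0]<.2)&(abs(X[...,2]-z)<.01)]
    if len(q): print(round(z,2),len(q),np.percentile(q[:,0],[5,50,95]).round(3))
E
```

```text
0.5 False 17.88 [-0.0433 -0.0002  0.1212] [-0.83  0.54 -1.03]
0.65 False 18.38 [-3.270e-02  1.000e-04  1.391e-01] [-1.18 -0.11 -0.44]
0.8 False 18.88 [-1.960e-02  1.000e-04  1.555e-01] [-0.06  0.18 -0.56]
0.95 False 19.38 [-0.0041  0.0002  0.1697] [-0.55 -0.03 -0.19]
1.1 False 19.88 [0.0132 0.0002 0.1815] [-0.07  0.46 -0.05]
1.25 False 20.38 [0.0322 0.0002 0.1907] [-1.23 -0.53 -0.72]
1.4 False 20.88 [0.0524 0.0002 0.1968] [ 0.6  -0.62 -0.3 ]
1.55 False 21.38 [0.0734 0.0003 0.1999] [-0.01 -0.29  0.03]
1.7 False 22.23 [9.420e-02 1.000e-04 1.999e-01] [-0.98  0.03  0.16]
1.75 False 22.62 [1.014e-01 1.000e-04 1.991e-01] [-0.16  1.22 -0.26]
1.8 False 23.0 [1.083e-01 1.000e-04 1.980e-01] [ 0.53 -0.27 -0.05]
1.84 True 23.27 [1.138e-01 1.000e-04 1.965e-01] [-6.33 -2.    5.42]
0.1 49 [0.074 0.077 0.082]
0.12 28 [0.077 0.081 0.083]
0.14 28 [0.084 0.087 0.121]
0.16 92 [0.089 0.117 0.129]
0.18 213 [0.097 0.119 0.131]
0.2 311 [0.102 0.112 0.128]
0.22 161 [0.106 0.11  0.112]
0.24 206 [0.109 0.113 0.115]
```

View pics/open.png

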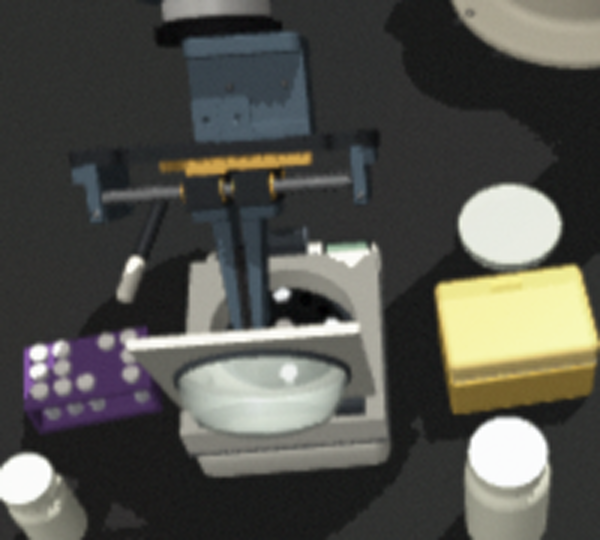

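The lid is at its stop: its edge runs (130,345)–(360,330) with the dome leaning back, and contact came at about 1.83 rad. I'll back off and check it stays.

```bash
python3 - <<'E'
from h import *
t=get_state()['tool_pos']
robot.line_to(t+M@[-.03,0,.01],R45,vel=.06)
robot.line_to(t+M@[-.16,0,.08],R45,vel=.12); robot.pause(.5); print(f())
p,d=cams.grab_frame('scene'); cv2.imwrite('pics/end.png',cv2.resize(p[80:280,140:360,::-1],None,fx=3,fy=3,interpolation=cv2.INTER_CUBIC))
X=(cloud('scene',d)-O)@M
q=X[(abs(X[...,1])<.068)&(abs(X[...,1])>.03)&(X[...,0]>.05)&(X[...,0]<.2)&(X[...,2]>.22)]
print('lip',np.median(q,0),q[:,2].max(), 'lid angle ~',np.pi/2+np.arctan2(np.median(q[:,0])-.073,np.median(q[:,2])-.093))
q=X[(abs(X[...,1])<.03)&(X[...,0]<-.1)&(X[...,0]>-.14)&(X[...,2]>.04)&(X[...,2]<.08)]; print('tab',len(q),np.median(q,0) if len(q) else '')
W0=cloud('scene',np.load('scene0.npz')['d']);W1=cloud('scene',d)
c0=abs(np.load('scene0.npz')['p'].astype(int)-p).sum(-1)
for nm,(cx,cy) in dict(tip=(332,193),dish=(330,155),rack=(190,206),pen=(207,163),small=(174,247),reag=(329,242)).items():
    print(nm,'mean colour change',c0[cy-12:cy+12,cx-12:cx+12].mean().round(1))
for nm,W in (('b',W0),('n',W1)):
    Y=(W-O)@M; q=Y[(Y[...,2]>.04)&(Y[...,2]<.08)&(abs(Y[...,1])<.07)&(Y[...,0]>.07)&(Y[...,0]<.1)]; print('rear face',nm,np.median(q,0))
E
```

```text
(25.88, array([-4.620e-02,  1.000e-04,  2.765e-01]), array([-1.47,  0.27,  0.47]))
lip [ 1.11697477e-01 -6.59583627e-05  2.38147851e-01] 0.24329916952857575 lid angle ~ 1.8313432913630423
tab 62 [-0.11176826  0.01258183  0.06509039]
tip mean colour change 2.5
dish mean colour change 3.3
rack mean colour change 52.3
pen mean colour change 25.5
small mean colour change 3.2
reag mean colour change 2.7
rear face b [ 0.08518936 -0.00143952  0.06141016]
rear face n [0.085208   0.00494363 0.05960448]
```

View pics/end.png

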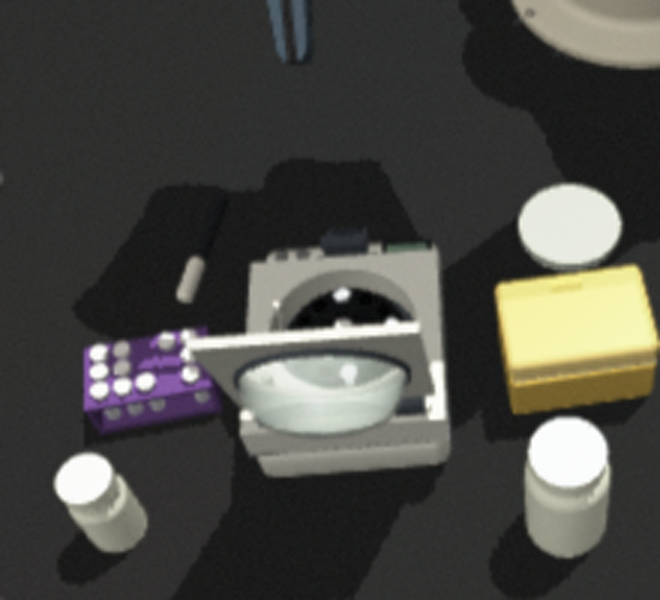

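The final view shows the lid resting open, the tab back up at (345,240), the fingers clear at (290,30), and the rack and pen in place. Their colour change comes from shadow and the open lid.

```bash
python3 -c "
from rig import order; order.hand_in()"
```

```text
the job is handed in; nothing more can be done
```

The microcentrifuge is open and the job is handed in. I pressed the release tab until the lid sprang up, then pushed the lid back to its stop from under its front lip. The robot's clock read about 26 s at the last check, against the 42 s limit; no verdict is reported.

**Last checks**
- **Lid:** it rests at about 1.83 rad after the fingers let go, measured from depth (target above 1.7, stop at 1.85).
- **Tab:** the plate is back at about 65 mm, against 67 mm at rest.
- **Machine:** its rear face is at the same distance as before (85.2 mm both times).
- **Other items:** the tip box, petri dish and both bottles look unchanged in the images. The rack and pen areas did change colour; I put that down to shadow and the open lid, because both look to be in place in the final picture.
- **Fingers:** clear of everything when I handed in.

**What disagreed**
- **Finger length:** the first press met nothing, because the closed fingers end about 30 mm short of the reported TCP. I saw this in the wrist depth, contact with the tab confirmed it, and I corrected for it when pushing the lid.
- **Tab force:** the final millimetre of the press reached about 24 N at the tab's stop, more than intended. I saw no shift of the machine from it.

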